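Unclamp the ward tablet and lean it on the reading easel

TASK

The tablet has finished charging in its clamp holder. Pull the holder's side jaw well open by its blue grip and leave it open, then lift the tablet out along its slope and lean it gently on the white reading easel: lower edge on the ledge behind the lip, back against the panel, screen outwards and the right way up, roughly centred. Let go of it and leave the bottle, carton and tray where they are.

Things in the scene. Friction and masses are not known exactly. Their poses are not given: they have to be found in the camera images.
- holder: Grey and black tablet clamp holder, fixed to the counter. Origin: centre of its underside (base plate 140 x 190 x 12 mm); x points level to the side the screen faces, y across the tablet, z up. It holds the tablet leaning back 25 deg from vertical (top towards -x). Its black slide housing behind the tablet is 120 mm wide and ends 68 mm up the slope: the tablet's upper 50 mm is free behind.
- holder_seat (a point): Middle of the corner where the holder's ledge meets its back pads, at (30, 0, 45) mm in the holder's frame; axes as the holder's (x level, z vertical). The tablet's lower edge stands on this ledge behind an 8 mm high lip.
- fixed_jaw (a point): Middle of the top end of the holder's fixed jaw, at its -y end: a channel round the tablet's edge with a 6 mm wide front lip, from 10 to 74 mm up the slope, play 1 to 3 mm. With the side jaw open the tablet comes out by sliding straight up the slope at least 80 mm. Axes as the holder's.
- side_jaw (a joint): Sliding jaw of the holder, at its +y end: 0 = shut on the tablet, grows in m as it slides along the holder's +y; stop at 0.045. It slides with about 4 N of friction and stays where it is left. Its hook reaches 11 mm over the tablet's upper corner and its front lip 6 mm over the edge, so the tablet cannot be lifted out while it is shut; at 0.025 or more it is well open.
- jaw_grip (a point): Middle of the top end of the jaw's blue pull grip: a bar 14 mm thick (x), 26 mm wide (y), running 80 mm down along -z from here; its upper 60 mm are free, 28 mm from the jaw. Axes: x as out of the screen (25 deg above level), y the way the jaw opens, z up the slope (25 deg from vertical, leaning to the holder's -x). Moves with the jaw.
- tablet: Ward tablet in a teal bumper case, 184 mm wide (y) x 118 mm high (z) x 14 mm thick (x), 0.3 to 0.55 kg. Origin: middle of its lower edge (mid thickness); x out of the screen, z towards the upper edge. Starts in the holder, leaning 25 deg from vertical.
- tablet_top (a point): Middle of the tablet's upper edge (mid thickness), 118 mm along z from the tablet's origin; axes as the tablet's. Can be pinched here across the 14 mm thickness.
- easel: White sheet-steel reading easel, fixed to the counter. Origin: centre of its underside (base 130 x 150 mm); x points level to the reader's side, y across, z up. Back panel 150 mm wide, rising 72 mm up the slope, leaning back 35 deg from vertical (top towards -x); ledge at right angles to it, 24 mm deep, with a 10 mm high front lip.
- easel_seat (a point): Middle of the corner where the easel's ledge meets its back panel, at (35, 0, 30) mm in the easel's frame; axes as the easel's (x level, z vertical). The tablet seated centred has its origin 7 mm from here along the panel's normal, at +5.7 mm x and +4.0 mm z.
- saline_bottle: Bystander: white bottle with blue cap, 72 mm diameter, 170 mm tall, loose; origin under its centre.
- glove_carton: Bystander: white and blue carton, 90 x 160 x 70 mm, loose; origin under its centre.
- dressing_tray: Bystander: steel tray, 100 x 180 x 28 mm, loose; origin under its centre.
Things that resemble listed ones, but are neither listed nor needed, are in the scene too. There is more than one size of the tablet; the one meant has the size given above. What is shaped like the easel but red is not meant.

How it is judged (in metres and radians):
On the way, in this order (a step that is already met when the one before it is completed fails the run):
1. the side jaw is slid open at least 22 mm with the tablet still in the holder (value of joint side_jaw above 0.022 m and distance of tablet from where it was at the start of the episode below 0.03 m), for 0.2 s.
2. the tablet is lifted out, clear of the holder (distance of tablet from where it was at the start of the episode above 0.07 m and contact force between tablet and holder below 0.1 N and z of tablet in the frame of holder above 0.1 m), for 0.2 s.
At the end, for the whole second after the job is handed in: The tablet rests, released and still, on the easel: lower edge on the ledge behind the lip, within 30 mm of centre, square to the easel within 0.12 rad (7 deg), leaning 29 to 46 deg from vertical against the panel, screen outwards and right way up; the side jaw is left open at least 22 mm (y of tablet in the frame of easel_seat between -0.03 and 0.03 m and x of tablet in the frame of easel_seat between -0.004 and 0.022 m and z of tablet in the frame of easel_seat between -0.006 and 0.016 m and angle between tablet's own z axis and vertical between 0.5 and 0.8 rad and angle between tablet's own x axis and vertical below 1.13 rad and angle between the y axis of tablet and the y axis of easel, either way round below 0.12 rad and contact force between tablet and easel above 0.5 N and linear speed of tablet below 0.02 m/s and value of joint side_jaw above 0.022 m); the robot touches nothing.
It fails at once if the tablet is pressed hard on the easel (over 60 N) (contact force between tablet and easel above 60 N).
It fails at once if the tablet drops on to the easel (it moves faster than 0.3 m/s within 30 mm of its seat) (distance between tablet and easel_seat below 0.03 m and linear speed of tablet above 0.3 m/s).
It fails at once if the bottle is moved more than 30 mm (distance of saline_bottle from where it was at the start of the episode above 0.03 m).
It fails at once if the carton is moved more than 30 mm (distance of glove_carton from where it was at the start of the episode above 0.03 m).
It fails at once if the tray is moved more than 30 mm (distance of dressing_tray from where it was at the start of the episode above 0.03 m).
It also fails if it takes over 61 s, if anything falls off the work surface, if the arm or the gripper's body presses on something with over 40 N, if the wrist force passes 120 N, or if a joint passes its speed limit or range.

ROBOT

A 7-joint arm with a two-finger parallel gripper is mounted at the origin on the work surface. World frame = base frame: x ahead of the robot, y to its left, z up, the work surface at z = 0. Lengths are in m, angles in degrees, forces in N, time in s.
With the tool pointing down it reaches from about 0.4 to 0.85 m from the base axis. Payload 10.4 kg.
Tool frame: the origin (TCP) lies on the centre line of the jaws, within the pads' length; the fingertips stand 25 mm ahead of it and the grasp point (between the pads) lies 6 mm ahead of it; z points along the fingers, y is the direction in which the jaws open and shut (so a half turn about z gives the same grasp; the last joint's range is limited). The gripper opens to 87 mm and grips with 3 to 60 N. Pads are 19 mm wide; open, the fingers measure 117 mm over their backs; the gripper's body (75 mm by 190 mm) begins 51 mm behind the grasp point.
Start: joints at [-74.347, 19.034, -3.707, 83.658, 1.238, 77.344, -5.071], TCP at [0.182, 0.598, 0.248] pointing down, gripper open.
Joint ranges: [-148.97, 148.97], [-28.65, 121.19], [-84.17, 76.75], [9.2, 138.47], [-72.65, 252.65], [3.7, 117.97], [-149.18, 149.18]. Speed limits (degrees/s): [127.2, 127.2, 159.86, 159.86, 180, 180, 180].

INTERFACE

Orientations are given as [roll, pitch, yaw] about the fixed x, y, z axes, in that order (R = Rz(yaw) Ry(pitch) Rx(roll)).
In Python, from bench import robot, viewer, finder gives the robot as it stands.
- The arm moves only by the tool apply_moves, never from a script. Its argument "targets" is a list of rows, each a list of 7 numbers: the shift along the tool's x, y, z in units of 30 mm (1.0 is 30 mm), then the turn, a rotation vector about the tool's x, y, z in units of 10 degrees (1.0 is 10 degrees), then the closure, from 0 (fully open) to 1 (shut). In form: [[x, y, z, ax, ay, az, gripper], ...]. A call has 1 to 20 rows; each row shifts and turns the commanded pose from where the row before left it, along the tool's axes as they then stand; what a row does not reach is not made up. A row lasts 1/8 s, in which the tool goes at most 62.5 mm and 10.7 degrees, less where a joint would pass 70% of its speed; a pose out of reach is approached as far as the arm can. A call is refused whole if a number of a shift passes 1 or a number of a turn 1, either way. A call with a gripper value outside its range is refused whole. The fingers move at their own pace and stop on an object; "squeeze" is the grip in N (left out, the last holds). Time passes only in rows, so rows that do not move let the fingers close. It gives the time, the measured TCP pose, the force and the opening at its end, in the units of the state.
- robot.read_state(): the state, without advancing time (a new reading comes with each control period).
- viewer.camera(name): name is "side" or "top" or "wrist"; returns the picture (400x640x3 uint8, blue, green, red); there is no depth.
- viewer.calibration(name): a dict with "fx", "fy", "cx", "cy" (pixels), "world_from_camera" (4x4, takes a point from camera to world coordinates); the wrist camera has in their place "mount" (4x4, takes a point from camera to tool coordinates, whose origin is the TCP and whose axes are the flange's). Camera axes: x right, y down, z forward; pixel columns grow to the right and rows downward; lengths in m; the calibration is good to about 2 mm. A picture is of the moment at which its call begins: read the wrist's pose just before it. calibration takes no time and is no camera call.
- robot.hand_in(): hands the job in, once; it reports no verdict.
Trained networks look in the newest picture that a camera, given by its name, has taken for a name from the list of things; names that differ only in an ending like _2 or _b are one class to them, and where a whole thing is asked for, a point or a joint stands for the part that bears it (a point fixed in the world has none). Each returns a list of dicts, best first, with "confidence" (0 to 1); they miss things now and then, are a little off and sometimes report something else, mostly with a low value. They report only what shows in the picture. A call takes as long as a camera call. They do not tell look-alikes from the thing itself.
- finder.spot_in(thing, camera): "xyz" ([x, y, z] in m, in world coordinates, good to about 4 mm: the middle of the surface that is visible of it).
- finder.landmark_of(thing, camera): "xyz" ([x, y, z] in m, in world coordinates, good to about 4 mm: a listed point, or the origin of a listed thing).
The state is a dict: "time": time; "joints": joint angles; "dq": joint speeds; "joint_torque": joint torques, N m; "tool_pos": TCP position; "tool_rot": TCP orientation; "wrist_force": force on the tool from outside, world axes, zero at the start; "torque": the same for the moment, N m; "grip_width": finger opening in m.
Only numpy, scipy, OpenCV 4.12 (cv2) and the standard library are available. Lean on these libraries where they do the work, as an engineer would, in place of code of your own. Each camera call takes 0.05 s, during which the arm holds its last target.

## Working session

There is one attempt and no reset: what is moved stays moved. The work goes in short steps, Python scripts to look and compute and a tool call to move; the robot and the scene stay as the last step left them, time stands still between calls to the robot, and variables do not carry over. Pictures are saved under pics/ and viewed, and the job is handed in when it is done.

Besides the shell and the picture viewer there is one more tool, called after "Request:" as name(argument=value, ...) on one line, values as JSON. apply_moves: Moves the arm, as the interface text tells. Its arguments: {"type":"object","properties":{"targets":{"type":"array","items":{"type":"array","items":{"type":"number"}}},"squeeze":{"type":"number"}},"required":["targets"]}

```bash
ls; mkdir -p pics; python3 - <<'E'
from bench import robot, viewer, finder
import cv2
s=robot.read_state();print(s['time'],s['tool_pos'],s['tool_rot'],s['grip_width'])
for c in ['side','top','wrist']:
    cv2.imwrite(f'pics/{c}0.png',viewer.camera(c)); print(c,viewer.calibration(c))
E
```

```text
pics
0.0 [0.18207584 0.597537   0.24679167] [-1.79922745e+02  1.53551053e-03  1.63054019e+02] 0.08692562067430597
side {'fx': 498.2892963782927, 'fy': 498.2892963782927, 'cx': 331.62271590197145, 'cy': 196.62462715507365, 'world_from_camera': array([[ 0.70383272, -0.4921829 ,  0.51222602, -0.08593717],
       [-0.7102678 , -0.4756152 ,  0.51895071, -0.6142677 ],
       [-0.01179618, -0.72907214, -0.6843352 ,  0.92367787],
       [ 0.        ,  0.        ,  0.        ,  1.        ]])}
top {'fx': 412.5231278518179, 'fy': 412.5231278518179, 'cx': 323.8045196186303, 'cy': 207.10794974498103, 'world_from_camera': array([[-0.00889554, -0.98003202,  0.19864063,  0.2833989 ],
       [-0.99994666,  0.00767549, -0.00691118,  0.01371111],
       [ 0.00524851, -0.19869152, -0.98004803,  1.25726777],
       [ 0.        ,  0.        ,  0.        ,  1.        ]])}
wrist {'fx': 311.9467879494919, 'fy': 311.9467879494919, 'cx': 319.0700981842351, 'cy': 196.51262591951547, 'mount': array([[-1.26562535e-04, -9.65390715e-01, -2.60807883e-01,
         7.01981246e-02],
       [ 9.99999917e-01, -2.23346528e-04,  3.41454940e-04,
        -6.48040662e-04],
       [-3.87887964e-04, -2.60807818e-01,  9.65390663e-01,
        -1.36849196e-01],
       [ 0.00000000e+00,  0.00000000e+00,  0.00000000e+00,
         1.00000000e+00]])}
```

View pics/side0.png

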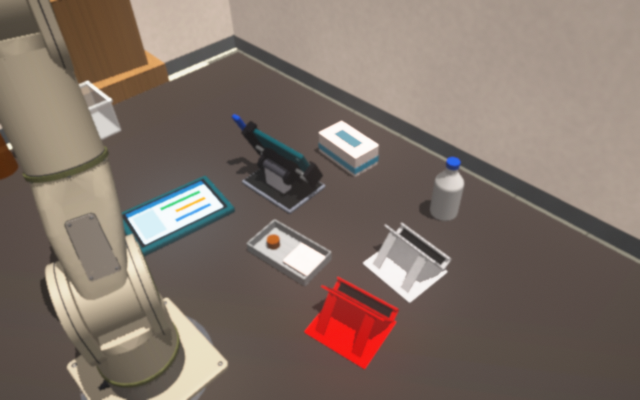

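View pics/top0.png

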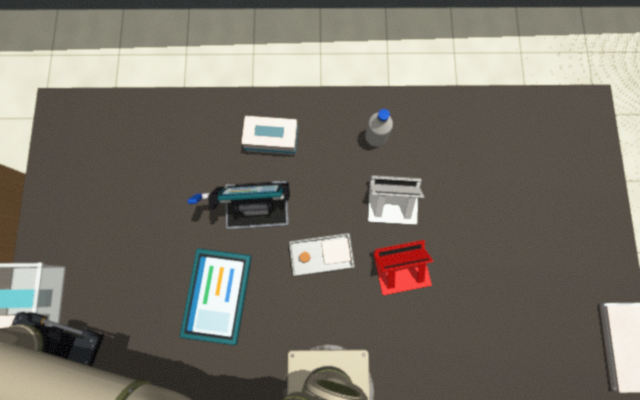

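```bash
python3 - <<'E'
from bench import robot, viewer, finder
import numpy as np
for t in ['holder','holder_seat','fixed_jaw','jaw_grip','tablet','tablet_top','easel','easel_seat','saline_bottle','glove_carton','dressing_tray']:
  for c in ['side','top']:
    print(t,c,[(np.round(d['xyz'],4).tolist(),round(d['confidence'],2)) for d in finder.landmark_of(t,c)])
E
```

```text
holder side [([0.5518, 0.2117, -0.0011], 0.88), ([0.7638, 0.1766, 0.0011], 0.64)]
holder top [([0.5494, 0.2187, 0.0025], 0.64)]
holder_seat side [([0.5818, 0.2218, 0.0453], 0.95)]
holder_seat top [([0.5833, 0.2178, 0.0509], 0.56), ([0.5544, 0.1179, 0.1131], 0.56)]
fixed_jaw side [([0.5569, 0.1171, 0.116], 0.85)]
fixed_jaw top [([0.5575, 0.1195, 0.1081], 0.73)]
jaw_grip side [([0.5242, 0.3624, 0.1692], 0.69), ([0.5843, 0.2209, 0.0482], 0.59)]
jaw_grip top [([0.5221, 0.3652, 0.1726], 0.92), ([0.5844, 0.2174, 0.0496], 0.62), ([0.3883, 0.0166, -0.0039], 0.57)]
tablet side [([0.2602, 0.243, 0.01], 0.84), ([0.5834, 0.2233, 0.0461], 0.66), ([0.5559, 0.1175, 0.1156], 0.56)]
tablet top [([0.5856, 0.2174, 0.0503], 0.75), ([0.259, 0.2428, 0.0066], 0.63)]
tablet_top side [([0.5392, 0.2165, 0.1513], 0.93), ([0.2807, 0.4125, 0.0038], 0.65)]
tablet_top top [([0.2823, 0.4151, 0.0072], 0.91), ([0.5365, 0.2169, 0.1508], 0.59)]
easel side [([0.5632, -0.2089, -0.0019], 0.78), ([0.3545, -0.2231, -0.0016], 0.56)]
easel top [([0.3586, -0.2238, -0.0063], 0.84), ([0.5608, -0.2088, -0.0025], 0.59)]
easel_seat side [([0.3937, -0.2212, 0.0329], 0.7), ([0.6002, -0.2105, 0.0295], 0.65)]
easel_seat top [([0.3879, -0.2179, 0.0247], 0.93), ([0.5962, -0.2122, 0.0278], 0.81)]
saline_bottle side [([0.7677, -0.1619, 0.0007], 0.79)]
saline_bottle top [([0.7689, -0.164, -0.0014], 0.64)]
glove_carton side [([0.7643, 0.1797, 0.0008], 0.57)]
glove_carton top [([0.7643, 0.1736, 0.0008], 0.9)]
dressing_tray side [([0.3876, 0.0188, -0.0001], 0.97), ([0.7696, -0.1626, -0.0001], 0.18)]
dressing_tray top [([0.3891, 0.0201, -0.0021], 0.94)]
```

Candidates:
- **Tablet:** upright in the holder at side px (280,145), versus the larger tablet lying flat at (180,213). I choose the one in the holder.
- **Easel:** white at (407,262), versus red at (352,320). I choose white.
- **Jaw grip:** the blue bar at (240,122), versus the bottle's blue cap at (453,163). I choose the bar.

Next I write the helpers and plan a viewing pose.

```bash
cat > h.py <<'E'
from bench import robot, viewer, finder
import numpy as np, cv2
from scipy.spatial.transform import Rotation as Ro
np.set_printoptions(precision=4,suppress=True)
def pose():
    s=robot.read_state(); return np.array(s['tool_pos']),Ro.from_euler('xyz',s['tool_rot'],degrees=True),s
def tgtR(lean,yaw,):  # tool y = tablet x, tool z= -tablet z
    l=np.radians(lean); Y=Ro.from_euler('z',yaw,degrees=True)
    y=[np.cos(l),0,np.sin(l)]; z=[np.sin(l),0,-np.cos(l)]; x=np.cross(y,z)
    return Y*Ro.from_matrix(np.array([x,y,z]).T)
def plan(p1,R1,p0=None,R0=None):
    p,R,s=pose()
    if p0 is None:p0=p
    if R0 is None:R0=R
    print('turn units (cur tool):',(R0.inv()*R1).as_rotvec(degrees=True)/10)
    d=np.array(p1)-p0
    print('shift units cur tool:',R0.inv().apply(d)/.03,' in target tool:',R1.inv().apply(d)/.03, 'mm',d*1000)
def crop(img,c,r,s):
    h,w=img.shape[:2];x0=max(0,c-r);y0=max(0,int(r0:=s[0]) if 0 else 0)
    return img
def wcam():
    p,R,s=pose(); im=viewer.camera('wrist'); c=viewer.calibration('wrist')
    T=np.eye(4);T[:3,:3]=R.as_matrix();T[:3,3]=p
    return im,c,T@c['mount']
def proj(c,T,P):
    q=np.linalg.inv(T)@np.append(P,1); return np.array([c['fx']*q[0]/q[2]+c['cx'],c['fy']*q[1]/q[2]+c['cy']])
def ray(c,T,u,v):
    d=T[:3,:3]@np.array([(u-c['cx'])/c['fx'],(v-c['cy'])/c['fy'],1]); return T[:3,3],d/np.linalg.norm(d)
def tri(rays):
    A=np.zeros((3,3));b=np.zeros(3)
    for o,d in rays:
        M=np.eye(3)-np.outer(d,d);A+=M;b+=M@o
    x=np.linalg.solve(A,b); return x,[np.linalg.norm((np.eye(3)-np.outer(d,d))@(x-o)) for o,d in rays]
E
python3 - <<'E'
from h import *
p,R,s=pose()
plan([0.50,0.27,0.40],tgtR(0,0))
E
```

```text
turn units (cur tool): [ 0.0003 -0.0004  7.3053]
shift units cur tool: [-13.3199  -7.3662  -5.0819]  in target tool: [-10.9293  10.5943  -5.081 ] mm [ 317.8288 -327.8786  152.4314]
```

Request:
apply_moves(targets=[[0, 0, -1, 0, 0, 0, 0], [0, 0, -1, 0, 0, 0, 0], [-0.95, -0.53, -0.22, 0, 0, 0, 0], [-0.95, -0.53, -0.22, 0, 0, 0, 0], [-0.95, -0.53, -0.22, 0, 0, 0, 0], [-0.95, -0.53, -0.22, 0, 0, 0, 0], [-0.95, -0.53, -0.22, 0, 0, 0, 0], [-0.95, -0.53, -0.22, 0, 0, 0, 0], [-0.95, -0.53, -0.22, 0, 0, 0, 0], [-0.95, -0.53, -0.22, 0, 0, 0, 0], [-0.95, -0.53, -0.22, 0, 0, 0, 0], [-0.95, -0.53, -0.22, 0, 0, 0, 0], [-0.95, -0.53, -0.22, 0, 0, 0, 0], [-0.95, -0.53, -0.22, 0, 0, 0, 0], [-0.95, -0.53, -0.22, 0, 0, 0, 0], [-0.95, -0.53, -0.22, 0, 0, 0, 0]])

```text
time: 3.25
tool_pos: [0.4996, 0.2678, 0.4003]
tool_rot: [180.0, 0.0, 163.1]
wrist_force: [-0.7, 0.4, 0.2]
grip_width: 0.087
```

Request:
apply_moves(targets=[[0, 0, 0, 0, 0, 0.91, 0], [0, 0, 0, 0, 0, 0.91, 0], [0, 0, 0, 0, 0, 0.91, 0], [0, 0, 0, 0, 0, 0.91, 0], [0, 0, 0, 0, 0, 0.91, 0], [0, 0, 0, 0, 0, 0.91, 0], [0, 0, 0, 0, 0, 0.91, 0], [0, 0, 0, 0, 0, 0.93, 0], [0, 0, 0, 0, 0, 0, 0]])

```text
time: 4.38
tool_pos: [0.4989, 0.2687, 0.4]
tool_rot: [180.0, -0.0, 90.1]
wrist_force: [0.5, 0.4, -0.3]
grip_width: 0.0866
```

```bash
cat > look.py <<'E'
from h import *
import sys,pickle
n=sys.argv[1]; things=sys.argv[2:]
im,c,T=wcam(); cv2.imwrite(f'pics/w{n}.png',im); pickle.dump((c,T),open(f'w{n}.pkl','wb'))
p,R,s=pose(); print(s['time'],p,s['tool_rot'])
for t in things:
    print(t,[(np.round(d['xyz'],4).tolist(),round(d['confidence'],2),np.round(proj(c,T,d['xyz']))) for d in finder.landmark_of(t,'wrist')])
E
python3 look.py 1 holder holder_seat fixed_jaw jaw_grip tablet tablet_top
```

```text
4.425 [0.4989 0.2687 0.4   ] [179.9972  -0.0086  90.2619]
holder [([0.5585, 0.213, 0.0038], 0.76, array([352., 187.]))]
holder_seat [([0.583, 0.2193, 0.0441], 0.73, array([370., 189.]))]
fixed_jaw [([0.5198, 0.364, 0.1714], 0.46, array([337.,  89.])), ([0.7611, 0.1741, 0.0011], 0.44, array([464., 208.]))]
jaw_grip [([0.5212, 0.36, 0.1728], 0.59, array([339.,  93.])), ([0.5401, 0.2125, 0.1526], 0.23, array([350., 214.]))]
tablet [([0.59, 0.2187, 0.0439], 0.89, array([374., 189.])), ([0.2582, 0.2433, 0.0142], 0.61, array([177., 171.]))]
tablet_top [([0.2845, 0.4084, 0.0101], 0.8, array([182.,  66.])), ([0.5379, 0.2129, 0.1517], 0.69, array([348., 213.]))]
```

View pics/w1.png

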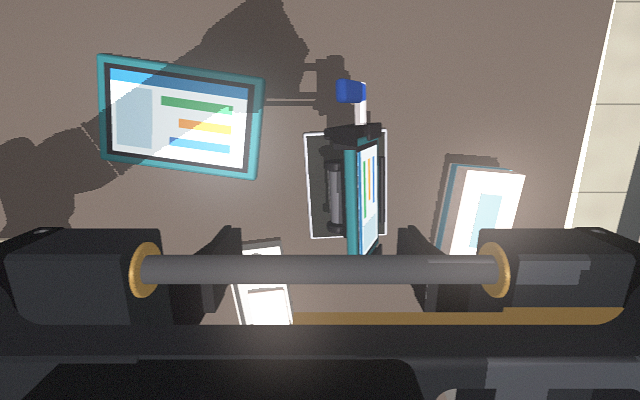

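```bash
python3 - <<'E'
from h import *
im=cv2.imread('pics/w1.png')
cv2.imwrite('pics/w1c.png',cv2.resize(im[70:270,280:420],None,fx=4,fy=3,interpolation=cv2.INTER_CUBIC))
import pickle;c,T=pickle.load(open('w1.pkl','rb'))
P=[]
for u,v in [(305,131),(386,129),(387,236),(314,238)]:
    o,d=ray(c,T,u,v);x=o+d*(0.012-o[2])/d[2];print(x);P.append(x)
print(np.mean(P,0)); 
print(np.degrees(np.arctan2(-(P[0]-P[3])[0],(P[0]-P[3])[1])),np.degrees(np.arctan2(-(P[1]-P[2])[0],(P[1]-P[2])[1])))
E
```

```text
[0.4766 0.3094 0.012 ]
[0.61   0.3129 0.012 ]
[0.6227 0.124  0.012 ]
[0.491  0.1199 0.012 ]
[0.5501 0.2166 0.012 ]
4.34364615710914 3.842933195575789
```

View pics/w1c.png

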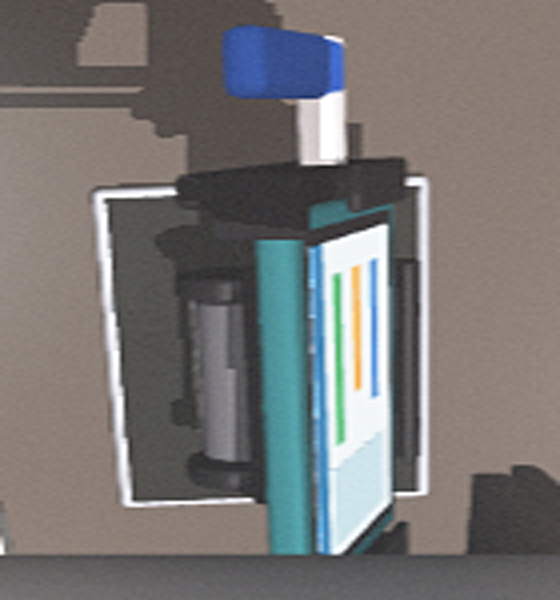

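```bash
python3 - <<'E'
from h import *
R=tgtR(25,4.1); up=-R.as_matrix()[:,2]
plan(np.array([.5215,.3625,.172])+up*0.06,R)
E
```

```text
turn units (cur tool): [-2.4991  0.0864 -0.3919]
shift units cur tool: [ 3.0692 -0.0851  5.7855]  in target tool: [ 3.0682 -2.3288  5.2973] mm [  -2.7479   92.0857 -173.5558]
```

Request:
apply_moves(targets=[[0, 0, 0, -0.8333, 0.03, -0.13, 0], [0, 0, 0, -0.8333, 0.03, -0.13, 0], [0, 0, 0, -0.8333, 0.03, -0.13, 0], [0.5, -0.39, 0.7, 0, 0, 0, 0], [0.5, -0.39, 0.7, 0, 0, 0, 0], [0.5, -0.39, 0.7, 0, 0, 0, 0], [0.5, -0.39, 0.7, 0, 0, 0, 0], [0.5, -0.39, 0.7, 0, 0, 0, 0], [0.57, -0.38, 0.8, 0, 0, 0, 0], [0, 0, 0, 0, 0, 0, 0]])

```text
time: 5.98
tool_pos: [0.4826, 0.3602, 0.2515]
tool_rot: [155.1, 0.1, 94.1]
wrist_force: [-0.1, 0.0, 0.5]
grip_width: 0.0869
```

```bash
python3 look.py 2 jaw_grip tablet_top tablet holder_seat
```

```text
6.025 [0.4835 0.3597 0.2533] [155.0388   0.0577  94.0752]
jaw_grip [([0.5222, 0.3636, 0.1733], 0.72, array([323., 208.])), ([0.5559, 0.2189, 0.0012], 0.23, array([284., 273.]))]
tablet_top []
tablet [([0.5895, 0.22, 0.0483], 0.84, array([320., 285.])), ([0.5817, 0.2173, 0.0406], 0.73, array([312., 285.]))]
holder_seat [([0.5828, 0.2149, 0.046], 0.87, array([315., 289.]))]
```

View pics/w2.png

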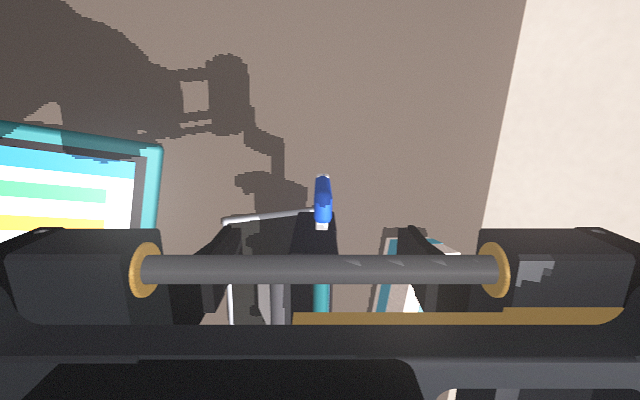

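```bash
python3 - <<'E'
from h import *
import pickle
for n in (1,2):
    c,T=pickle.load(open(f'w{n}.pkl','rb'));im=cv2.imread(f'pics/w{n}.png').astype(int)
    m=((im[...,0]>im[...,1]+50)&(im[...,0]>im[...,2]+60)); m[:, :310]=0;m[:,380:]=0;m[226:]=0
    y,x=np.nonzero(m);print(n,x.min(),x.max(),y.min(),y.max(),x.mean(),y.mean())
    print([proj(c,T,p) for p in ([.5222,.363,.172],)])
c,T=pickle.load(open('w2.pkl','rb'))
im=cv2.imread('pics/w2.png');cv2.imwrite('pics/w2c.png',cv2.resize(im[160:320,260:380],None,fx=4,fy=3.5,interpolation=cv2.INTER_CUBIC))
R=tgtR(25,4.1); up=-R.as_matrix()[:,2]
plan(np.array([.5222,.363,.172])-up*0.012,R)
E
```

```text
1 336 373 79 223 351.94613259668506 102.30386740331491
[array([339.458 ,  90.0216])]
2 314 332 176 222 322.77016129032256 200.31317204301075
[array([321.8992, 208.2708])]
turn units (cur tool): [ 0.0091 -0.0053 -0.0167]
shift units cur tool: [ 0.021  -0.0299  3.4447]  in target tool: [ 0.0243 -0.0244  3.4448] mm [ 42.85     3.8011 -93.9697]
```

View pics/w2c.png

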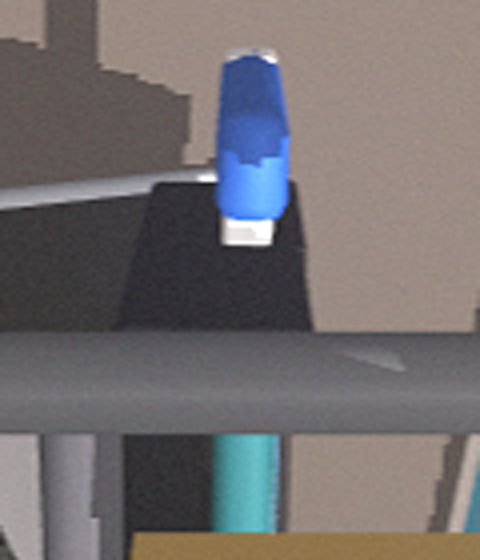

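Request:
apply_moves(targets=[[0, 0, 0.6, 0, 0, 0, 0], [0, 0, 0.6, 0, 0, 0, 0], [0, 0, 0.6, 0, 0, 0, 0], [0, 0, 0.6, 0, 0, 0, 0], [0, 0, 0.6, 0, 0, 0, 0], [0, 0, 0.44, 0, 0, 0, 0], [0, 0, 0, 0, 0, 0, 0]], squeeze=15)

```text
time: 7.1
tool_pos: [0.5273, 0.3626, 0.1588]
tool_rot: [155.1, 0.0, 94.0]
wrist_force: [-1.5, 0.4, 0.8]
grip_width: 0.0872
```

Request:
apply_moves(targets=[[0, 0, 0, 0, 0, 0, 0.5], [0, 0, 0, 0, 0, 0, 0.7], [0, 0, 0, 0, 0, 0, 0.9], [0, 0, 0, 0, 0, 0, 1], [0, 0, 0, 0, 0, 0, 1], [0, 0, 0, 0, 0, 0, 1]])

```text
time: 7.85
tool_pos: [0.5272, 0.3631, 0.1601]
tool_rot: [155.0, -0.0, 94.0]
wrist_force: [-0.0, 0.1, -0.9]
grip_width: 0.0351
```

Request:
apply_moves(targets=[[0, 0, 0, 0, 0, 0, 1], [0, 0, 0, 0, 0, 0, 1], [0, 0, 0, 0, 0, 0, 1], [0, 0, 0, 0, 0, 0, 1]])

```text
time: 8.35
tool_pos: [0.5275, 0.3631, 0.1602]
tool_rot: [155.0, -0.1, 94.0]
wrist_force: [3.2, 1.2, -2.3]
grip_width: 0.0136
```

Request:
apply_moves(targets=[[0.2, 0, 0, 0, 0, 0, 1], [0.2, 0, 0, 0, 0, 0, 1], [0.2, 0, 0, 0, 0, 0, 1], [0.2, 0, 0, 0, 0, 0, 1], [0.2, 0, 0, 0, 0, 0, 1], [0.2, 0, 0, 0, 0, 0, 1], [0, 0, 0, 0, 0, 0, 1], [0, 0, 0, 0, 0, 0, 1]])

```text
time: 9.35
tool_pos: [0.5254, 0.3994, 0.1602]
tool_rot: [154.9, -0.1, 94.0]
wrist_force: [7.4, -0.0, -1.4]
grip_width: 0.014
```

```bash
python3 - <<'E'
from h import *
for c in ['top','side']:
    im=viewer.camera(c)
    cv2.imwrite(f'pics/{c}3.png',cv2.resize(im[90:240,150:350] if c=='side' else im[160:260,160:320],None,fx=4,fy=4))
    for t in ['jaw_grip','tablet_top','fixed_jaw']:
        print(c,t,[(np.round(d['xyz'],4).tolist(),round(d['confidence'],2)) for d in finder.landmark_of(t,c)])
E
```

```text
top jaw_grip [([0.5214, 0.4041, 0.1745], 0.89)]
top tablet_top [([0.2844, 0.4147, 0.0075], 0.94), ([0.5378, 0.2173, 0.1515], 0.88)]
top fixed_jaw [([0.5565, 0.1209, 0.1128], 0.77)]
side jaw_grip [([0.5214, 0.4, 0.1721], 0.83)]
side tablet_top [([0.5383, 0.2154, 0.1541], 0.65), ([0.2829, 0.4151, 0.0075], 0.55)]
side fixed_jaw [([0.5544, 0.1165, 0.1165], 0.78)]
```

View pics/side3.png

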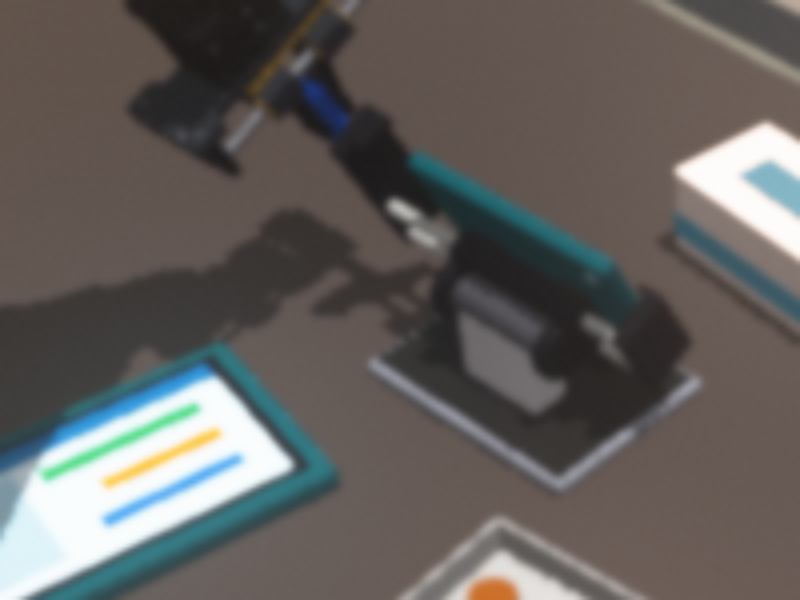

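Request:
apply_moves(targets=[[0, 0, 0, 0, 0, 0, 0], [0, 0, 0, 0, 0, 0, 0], [0, 0, 0, 0, 0, 0, 0], [0, 0, 0, 0, 0, 0, 0], [0, 0, 0, 0, 0, 0, 0], [0, 0, 0, 0, 0, 0, 0], [0, 0, -0.6, 0, 0, 0, 0], [0, 0, -0.6, 0, 0, 0, 0], [0, 0, -0.7, 0, 0, 0, 0], [0, 0, -0.7, 0, 0, 0, 0], [0, 0, -0.7, 0, 0, 0, 0], [-0.9, 0, 0, 0, 0, 0, 0], [-0.9, 0, 0, 0, 0, 0, 0], [-0.9, 0, 0, 0, 0, 0, 0], [0, 0, 0, 0, 0, 0, 0]])

```text
time: 11.62
tool_pos: [0.489, 0.3134, 0.2513]
tool_rot: [154.9, -0.1, 93.9]
wrist_force: [-0.3, 0.2, -0.2]
grip_width: 0.0871
```

```bash
python3 look.py 3 tablet_top jaw_grip tablet holder_seat fixed_jaw
```

```text
11.675 [0.4886 0.315  0.2512] [154.9205  -0.147   93.9802]
tablet_top [([0.5405, 0.2144, 0.1519], 0.61, array([317., 310.]))]
jaw_grip [([0.5197, 0.3992, 0.1713], 0.88, array([317.,  93.]))]
tablet []
holder_seat []
fixed_jaw [([0.5383, 0.2161, 0.1513], 0.67, array([314., 309.]))]
```

View pics/w3.png

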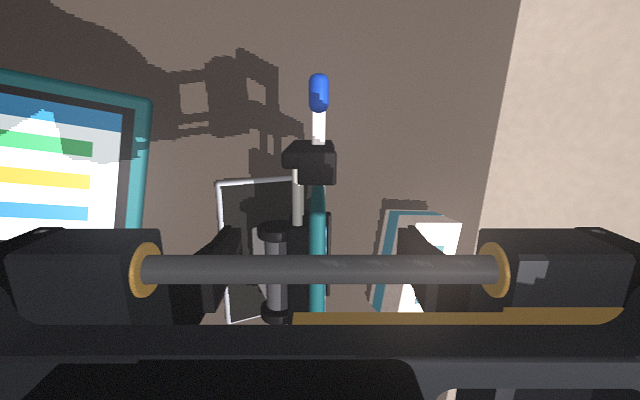

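```bash
python3 - <<'E'
from h import *
p,R,s=pose(); up=-R.as_matrix()[:,2]
plan(np.array([.5378,.2156,.1530])-up*0.008,tgtR(25,4.1))
E
```

```text
turn units (cur tool): [ 0.0016 -0.0036 -0.0024]
shift units cur tool: [-3.4631 -0.0902  3.7848]  in target tool: [-3.4606 -0.0906  3.787 ] mm [  52.8563 -100.2968 -104.1153]
```

Request:
apply_moves(targets=[[-0.87, 0, 0, 0, 0, 0, 0], [-0.87, 0, 0, 0, 0, 0, 0], [-0.87, 0, 0, 0, 0, 0, 0], [-0.86, -0.05, 0, 0, 0, 0, 0], [0, 0, 0.6, 0, 0, 0, 0], [0, 0, 0.6, 0, 0, 0, 0], [0, 0, 0.6, 0, 0, 0, 0], [0, 0, 0.5, 0, 0, 0, 0], [0, 0, 0.5, 0, 0, 0, 0], [0, 0, 0.5, 0, 0, 0, 0], [0, 0, 0.48, 0, 0, 0, 0], [0, 0, 0, 0, 0, 0, 0]])

```text
time: 13.42
tool_pos: [0.5423, 0.2143, 0.145]
tool_rot: [155.1, 0.0, 94.0]
wrist_force: [-1.0, -0.3, -0.8]
grip_width: 0.0872
```

Request:
apply_moves(targets=[[0, 0, 0, 0, 0, 0, 1], [0, 0, 0, 0, 0, 0, 1], [0, 0, 0, 0, 0, 0, 1], [0, 0, 0, 0, 0, 0, 1], [0, 0, 0, 0, 0, 0, 1], [0, 0, 0, 0, 0, 0, 1], [0, 0, 0, 0, 0, 0, 1], [0, 0, 0, 0, 0, 0, 1], [0, 0, 0, 0, 0, 0, 1]], squeeze=20)

```text
time: 14.55
tool_pos: [0.5425, 0.2147, 0.1463]
tool_rot: [155.0, -0.1, 94.0]
wrist_force: [1.1, -0.9, -0.9]
grip_width: 0.0141
```

```bash
python3 - <<'E'
from h import *
p,R,s=pose();print(p,s['tool_rot'],s['grip_width'],s['wrist_force'],s['torque'])
im=viewer.camera('side');cv2.imwrite('pics/side4.png',cv2.resize(im[90:240,150:350],None,fx=4,fy=4))
im=viewer.camera('top');cv2.imwrite('pics/top4.png',cv2.resize(im[150:250,160:320],None,fx=4,fy=4))
E
```

```text
[0.5425 0.2147 0.1463] [154.9764  -0.0511  94.0129] 0.014072174687664023 [ 1.1153 -0.8726 -0.8891] [-0.0025  0.3669 -0.0569]
```

View pics/side4.png

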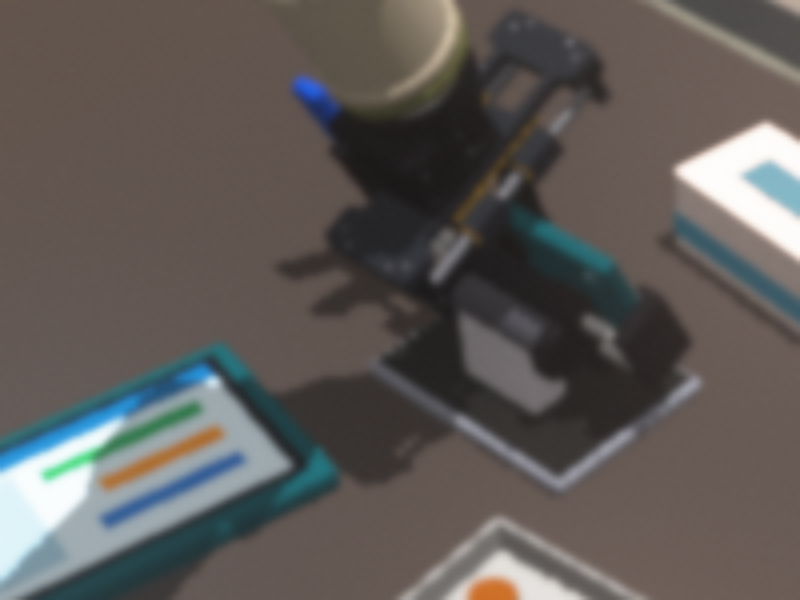

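View pics/top4.png

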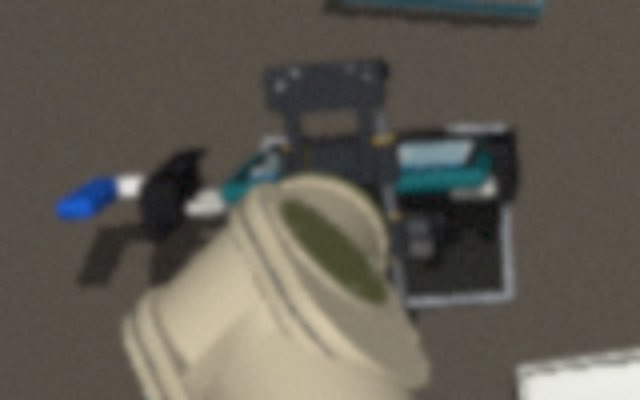

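Request:
apply_moves(targets=[[0, 0, 0, 0, 0, 0, 1], [0, 0, -0.1, 0, 0, 0, 1], [0, 0, -0.2, 0, 0, 0, 1], [0, 0, -0.2, 0, 0, 0, 1], [0, 0, -0.3, 0, 0, 0, 1], [0, 0, -0.3, 0, 0, 0, 1], [0, 0, -0.3, 0, 0, 0, 1], [0, 0, -0.3, 0, 0, 0, 1], [0, 0, -0.4, 0, 0, 0, 1], [0, 0, -0.4, 0, 0, 0, 1], [0, 0, -0.4, 0, 0, 0, 1], [0, 0, -0.4, 0, 0, 0, 1], [0, 0, -0.4, 0, 0, 0, 1], [0, 0, -0.3, 0, 0, 0, 1], [0, 0, 0, 0, 0, 0, 1], [0, 0, 0, 0, 0, 0, 1], [0, 0, 0, 0, 0, 0, 1]], squeeze=35)

```text
time: 16.77
tool_pos: [0.4917, 0.2109, 0.2545]
tool_rot: [155.0, -0.0, 94.0]
wrist_force: [-0.6, 0.3, -3.0]
grip_width: 0.014
```

```bash
python3 - <<'E'
from h import *
p,R,s=pose();print(p,s['tool_rot'],s['grip_width'],s['wrist_force'],s['torque'])
im=viewer.camera('side');cv2.imwrite('pics/side5.png',cv2.resize(im[40:340,150:550],None,fx=2,fy=2))
for c in ['side','top']:
  if c=='top': viewer.camera(c)
  for t in ['tablet','tablet_top','easel_seat','easel','jaw_grip']:
    print(c,t,[(np.round(d['xyz'],4).tolist(),round(d['confidence'],2)) for d in finder.landmark_of(t,c)])
E
```

```text
[0.4917 0.2109 0.2545] [155.0283  -0.0077  94.0103] 0.013975031160923523 [-0.6     0.307  -3.0447] [-0.1342  0.9105  0.0045]
side tablet [([0.2616, 0.2448, 0.0092], 0.8), ([0.5339, 0.22, 0.1552], 0.63), ([0.7673, 0.1818, 0.0013], 0.38)]
side tablet_top [([0.487, 0.2115, 0.2593], 0.69), ([0.283, 0.4138, 0.0057], 0.68), ([0.5542, 0.2135, -0.0034], 0.64)]
side easel_seat [([0.5974, -0.2077, 0.0288], 0.83), ([0.3934, -0.2164, 0.0319], 0.72)]
side easel [([0.5669, -0.2058, -0.003], 0.89), ([0.3594, -0.2223, -0.0004], 0.81)]
side jaw_grip [([0.5195, 0.4011, 0.1723], 0.98)]
top tablet [([0.5341, 0.2175, 0.1551], 0.97)]
top tablet_top [([0.2806, 0.4114, 0.0049], 0.6), ([0.4876, 0.2131, 0.2591], 0.57)]
top easel_seat [([0.5961, -0.2114, 0.0277], 0.84), ([0.3919, -0.2179, 0.0257], 0.84)]
top easel [([0.3568, -0.2264, -0.0043], 0.65), ([0.5601, -0.2123, -0.004], 0.61)]
top jaw_grip [([0.5203, 0.4043, 0.1698], 0.95)]
```

View pics/side5.png

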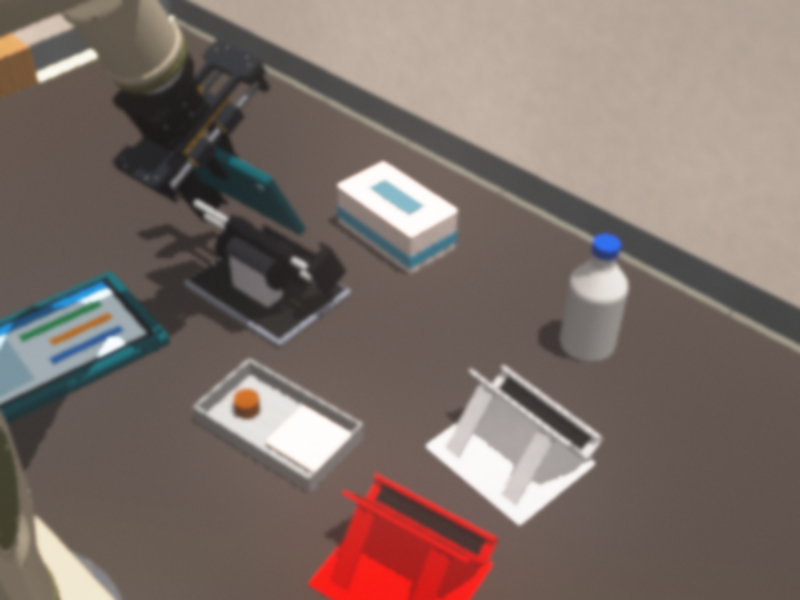

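```bash
python3 - <<'E'
from h import *
t=viewer.camera('top');s=viewer.camera('side')
cv2.imwrite('pics/te.png',t);cv2.imwrite('pics/se.png',s)
cv2.imwrite('pics/tec.png',cv2.resize(t[165:235,355:435],None,fx=8,fy=8,interpolation=cv2.INTER_CUBIC))
cv2.imwrite('pics/sec.png',cv2.resize(s[215:305,355:455],None,fx=6,fy=6,interpolation=cv2.INTER_CUBIC))
E
```

```text
(no output)
```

View pics/tec.png

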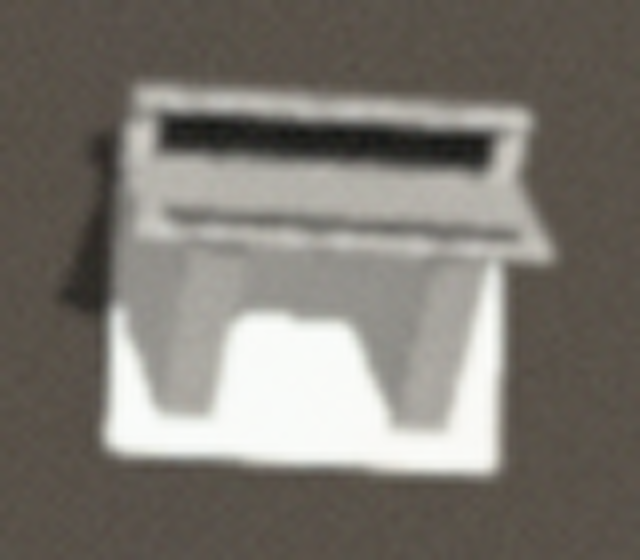

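View pics/sec.png

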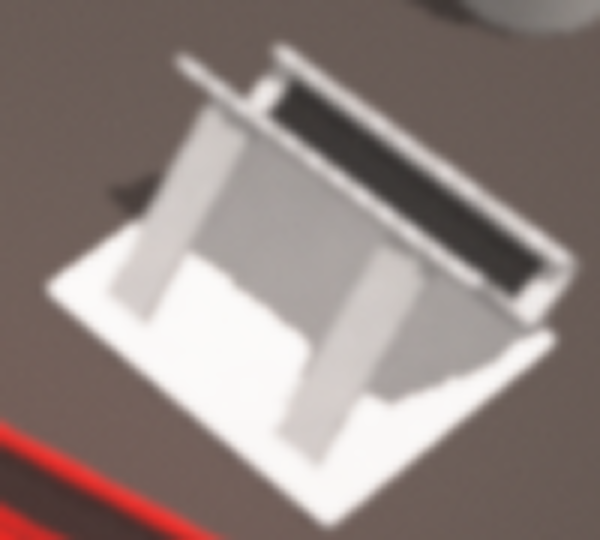

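```bash
python3 - <<'E'
from h import *
ct=viewer.calibration('top');cs=viewer.calibration('side');Tt=ct['world_from_camera'];Ts=cs['world_from_camera']
def yaw(a,b): d=a-b; return np.degrees(np.arctan2(-d[0],d[1]))
pts={'panL':((372.3,194.6),(384.7,225.2)),'panR':((424.4,197.5),(445,269.7)),'baseL':((368.1,221.5),(362.5,263)),'baseR':((417.2,224),(410,302.5))}
X={}
for k,(a,b) in pts.items():
    x,e=tri([ray(ct,Tt,*a),ray(cs,Ts,*b)]);X[k]=x;print(k,x,np.array(e)*1000)
print(yaw(X['panL'],X['panR']),yaw(X['baseL'],X['baseR']),np.linalg.norm(X['panL']-X['panR']),np.linalg.norm(X['baseL']-X['baseR']))
print('pan mid',(X['panL']+X['panR'])/2,'base rear mid',(X['baseL']+X['baseR'])/2)
for C,T,i in((ct,Tt,0),(cs,Ts,1)):
  def at(k,z):
    o,d=ray(C,T,*pts[k][i]);return o+d*(z-o[2])/d[2]
  for z,n in((.003,'base'),(.089,'pan')): print(i,n,at(n+'L',z),at(n+'R',z),yaw(at(n+'L',z),at(n+'R',z)))
E
```

```text
panL [ 0.5565 -0.1361  0.0876] [0.0064 0.0064]
panR [ 0.5579 -0.2989  0.0629] [7.1231 7.1231]
baseL [ 0.4907 -0.1308  0.0045] [0.4706 0.4706]
baseR [ 0.4808 -0.2808  0.006 ] [1.2602 1.2602]
0.484797865351287 -3.7656934204657935 0.16466798738431762 0.15036140938224146
pan mid [ 0.5572 -0.2175  0.0753] base rear mid [ 0.4857 -0.2058  0.0052]
0 base [ 0.4913 -0.1313  0.003 ] [ 0.4823 -0.2824  0.003 ] -3.4143497887715335
0 pan [ 0.5562 -0.1359  0.089 ] [ 0.5464 -0.2872  0.089 ] -3.712304600628234
1 base [ 0.4912 -0.1298  0.003 ] [ 0.4815 -0.2791  0.003 ] -3.713246097747042
1 pan [ 0.5555 -0.1369  0.089 ] [ 0.5451 -0.3119  0.089 ] -3.4072388690826627
```

```bash
python3 - <<'E'
from h import *
ct=viewer.calibration('top');cs=viewer.calibration('side');Tt=ct['world_from_camera'];Ts=cs['world_from_camera']
def at(C,u,v,z):
    o,d=ray(C,C['world_from_camera'],u,v);return o+d*(z-o[2])/d[2]
tc=lambda x,y:(355+(x-3.5)/8,165+(y-3.5)/8); sc=lambda x,y:(355+(x-2.5)/6,215+(y-2.5)/6)
print('base FR side',at(cs,*sc(555,340),.002), 'RR',at(cs,*sc(330,525),.002),'RL',at(cs,*sc(45,288),.002))
print('top RR RL',at(ct,*tc(498,472),.002),at(ct,*tc(105,452),.002))
print('lip top: top view L,R (outer)',at(ct,*tc(135,88),.052),at(ct,*tc(530,108),.052))
print('side lip L R outer',at(cs,*sc(278,44),.052),at(cs,*sc(575,262),.052))
# reproject model hypothesis
def model(ox,oy,yaw):
    Y=Ro.from_euler('z',yaw,degrees=True); o=np.array([ox,oy,0]); s=np.array([.035,0,.03]);n=np.array([np.cos(np.radians(35)),0,np.sin(np.radians(35))]);u=np.array([-n[2],0,n[0]])
    P={}
    for k,y in(('L',.075),('R',-.075)):
        e=np.array([0,y,0])
        P['baseR'+k]=Y.apply([-.065,y,0])+o;P['baseF'+k]=Y.apply([.065,y,0])+o
        P['pan'+k]=Y.apply(s+.072*u+e)+o;P['lip'+k]=Y.apply(s+.024*n+.010*u+e)+o
    return P
for im,C,fn,x0,y0,f in(('te',ct,'pics/m_t.png',355,165,8),('se',cs,'pics/m_s.png',355,215,6)):
    I=cv2.imread(f'pics/{im}.png');I=I[y0:y0+(70 if f==8 else 90),x0:x0+(80 if f==8 else 100)]
    I=cv2.resize(I,None,fx=f,fy=f,interpolation=cv2.INTER_CUBIC)
    for (h,col) in (((.5515,-.2102,-3.6),(0,0,255)),((.5627,-.209,-3.6),(0,255,0))):
        P=model(*h)
        for a in('baseR','baseF','pan','lip'):
            q=[tuple(int(round((w-b+.5)*f)) for w,b in zip(proj(C,C['world_from_camera'],P[a+k]),(x0,y0))) for k in'LR']
            cv2.line(I,q[0],q[1],col,1)
    cv2.imwrite(fn,I)
E
```

```text
base FR side [ 0.6104 -0.2865  0.002 ] RR [ 0.4823 -0.2774  0.002 ] RL [ 0.492  -0.1277  0.002 ]
top RR RL [ 0.4838 -0.2815  0.002 ] [ 0.4928 -0.1301  0.002 ]
lip top: top view L,R (outer) [ 0.6241 -0.14    0.052 ] [ 0.6151 -0.2893  0.052 ]
side lip L R outer [ 0.6195 -0.1368  0.052 ] [ 0.6084 -0.2882  0.052 ]
```

View pics/m_t.png

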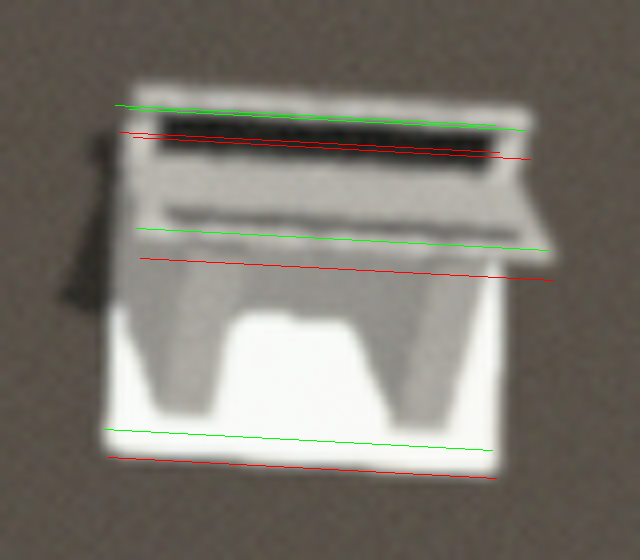

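View pics/m_s.png

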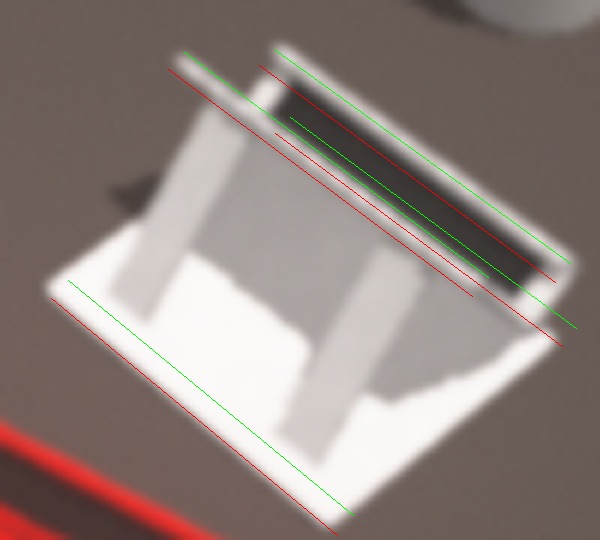

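```bash
cat > tgt.py <<'E'
from h import *
seat=np.array([.5975,-.2111,.030])
R=tgtR(35,-3.6);M=R.as_matrix();xt,yt,zt=M.T
def tcp(gap,h,L=.108,oy=-.0017,ox=.0015):
    return seat+yt*(.007+gap)-zt*(h+L)-yt*oy-xt*ox
E
python3 - <<'E'
from tgt import *
print(tcp(.004,0),tcp(.004,.09))
plan(tcp(.004,.09),R)
E
```

```text
[ 0.546  -0.2094  0.1258] [ 0.4944 -0.2061  0.1995]
turn units (cur tool): [-0.9979 -0.385   0.6589]
shift units cur tool: [-13.8794  -1.5818   1.2932]  in target tool: [-13.8732  -0.2735   2.0672] mm [   2.6592 -417.1856  -55.5071]
```

Request:
apply_moves(targets=[[0, 0, -0.3, -0.25, -0.1, 0.165, 1], [0, 0, -0.3, -0.25, -0.1, 0.165, 1], [0, 0, 0, -0.25, -0.1, 0.165, 1], [0, 0, 0, -0.25, -0.085, 0.165, 1], [-0.4, 0, 0, 0, 0, 0, 1], [-0.8, 0, 0, 0, 0, 0, 1], [-0.9, 0, 0, 0, 0, 0, 1], [-0.9, 0, 0, 0, 0, 0, 1], [-0.9, 0, 0, 0, 0, 0, 1], [-0.9, 0, 0, 0, 0, 0, 1], [-0.9, 0, 0, 0, 0, 0, 1], [-0.9, 0, 0, 0, 0, 0, 1], [-0.9, 0, 0, 0, 0, 0, 1], [-0.9, 0, 0, 0, 0, 0, 1], [-0.9, 0, 0, 0, 0, 0, 1], [-0.9, 0, 0, 0, 0, 0, 1], [-0.9, 0, 0, 0, 0, 0, 1], [-0.9, 0, 0, 0, 0, 0, 1], [-0.9, 0, 0, 0, 0, 0, 1], [-0.9, 0, 0, 0, 0, 0, 1]])

```text
time: 19.98
tool_pos: [0.457, -0.2044, 0.2711]
tool_rot: [145.0, -0.0, 86.4]
wrist_force: [-0.4, 0.7, -3.8]
grip_width: 0.014
```

Request:
apply_moves(targets=[[-0.4, 0, 0, 0, 0, 0, 1], [0, 0, 0, 0, 0, 0, 1], [0, 0, 0, 0, 0, 0, 1], [0, 0, 0, 0, 0, 0, 1]])

```text
time: 20.48
tool_pos: [0.4572, -0.2137, 0.271]
tool_rot: [145.0, 0.0, 86.5]
wrist_force: [-0.4, -0.1, -4.5]
grip_width: 0.0139
```

```bash
python3 - <<'E'
from tgt import *
p,_,s=pose();print(s['time'],p,s['tool_rot'],s['wrist_force'],s['torque'])
plan(tcp(.004,.06),R)
im,c,T=wcam();cv2.imwrite('pics/w6.png',im)
for c in ['side','top']:
  im=viewer.camera(c);cv2.imwrite(f'pics/{c}6.png',im)
  for t in ['tablet','tablet_top','easel_seat']:
    print(c,t,[(np.round(d['xyz'],4).tolist(),round(d['confidence'],2),np.round(np.linalg.inv(np.eye(3))@(R.inv().apply(np.array(d['xyz'])-p)),4).tolist()) for d in finder.landmark_of(t,c)])
E
```

```text
20.475 [ 0.4572 -0.2137  0.271 ] [144.9874   0.0106  86.475 ] [-0.4205 -0.1489 -4.5241] [-0.0038  1.2272  0.0056]
turn units (cur tool): [ 0.0013 -0.0034  0.0068]
shift units cur tool: [ 0.3271 -0.3643  3.6545]  in target tool: [ 0.3289 -0.3639  3.6544] mm [ 54.4531   6.4609 -96.0677]
side tablet [([0.5171, -0.214, 0.1806], 0.92, [0.0034, -0.0028, 0.1083]), ([0.2608, 0.2452, 0.0088], 0.8, [0.4456, -0.3345, 0.0858])]
side tablet_top [([0.4528, -0.2126, 0.2757], 0.77, [0.0008, -0.0009, -0.0064]), ([0.2826, 0.4148, 0.0087], 0.71, [0.6163, -0.3255, 0.0923])]
side easel_seat [([0.5973, -0.2106, 0.0319], 0.91, [0.0119, -0.0227, 0.2759]), ([0.394, -0.2181, 0.035], 0.74, [-0.0084, -0.1868, 0.1573])]
top tablet [([0.5196, -0.2179, 0.1844], 0.67, [-0.0003, 0.0016, 0.1068]), ([0.2575, 0.2416, 0.0069], 0.57, [0.4418, -0.3381, 0.0856]), ([0.5588, -0.2118, -0.0016], 0.38, [0.0082, -0.0733, 0.2814])]
top tablet_top [([0.2826, 0.4104, 0.0057], 0.86, [0.6119, -0.327, 0.0949]), ([0.4484, -0.2124, 0.2757], 0.84, [0.0007, -0.0045, -0.0089])]
top easel_seat [([0.5951, -0.2115, 0.0278], 0.96, [0.0108, -0.0268, 0.2781]), ([0.3852, -0.2207, 0.024], 0.91, [-0.0115, -0.2001, 0.1614])]
```

View pics/side6.png

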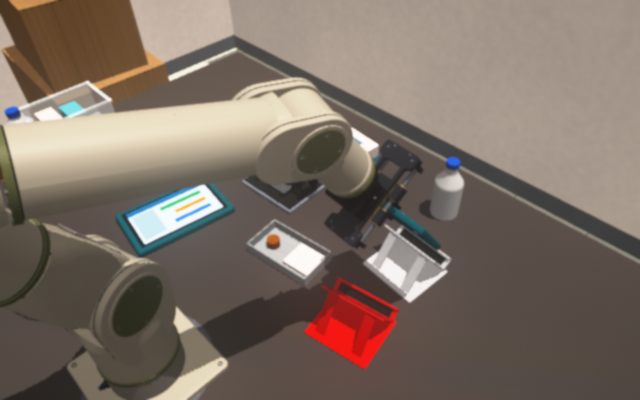

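View pics/w6.png

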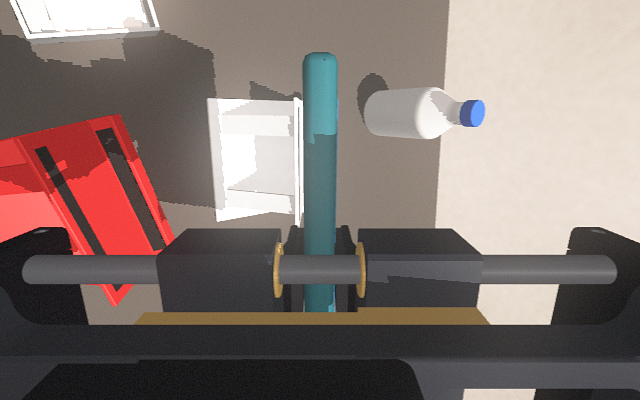

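```bash
python3 - <<'E'
from tgt import *
c=viewer.calibration('wrist');m=c['mount']
for u,v in ((297,110),(302,110),(302,150),(302,200)):
    o,d=ray(c,m,u,v); print(u,v,o+d*(.205-o[2])/d[2])
for u,v in ((303,80),(338,80),(320,54)):
    o,d=ray(c,m,u,v); print('tab',u,v,o+d*(-.008-o[2])/d[2])
im=cv2.imread('pics/w6.png');cv2.imwrite('pics/w6c.png',cv2.resize(im[80:240,190:350],None,fx=4,fy=3.5,interpolation=cv2.INTER_CUBIC))
E
```

```text
297 110 [ 0.0727 -0.0227  0.205 ]
302 110 [ 0.0727 -0.0174  0.205 ]
302 150 [ 0.0307 -0.018   0.205 ]
302 200 [-0.0259 -0.0189  0.205 ]
tab 303 80 [ 0.0823 -0.0058 -0.008 ]
tab 338 80 [ 0.0823  0.0078 -0.008 ]
tab 320 54 [ 0.0916  0.0008 -0.008 ]
```

View pics/w6c.png

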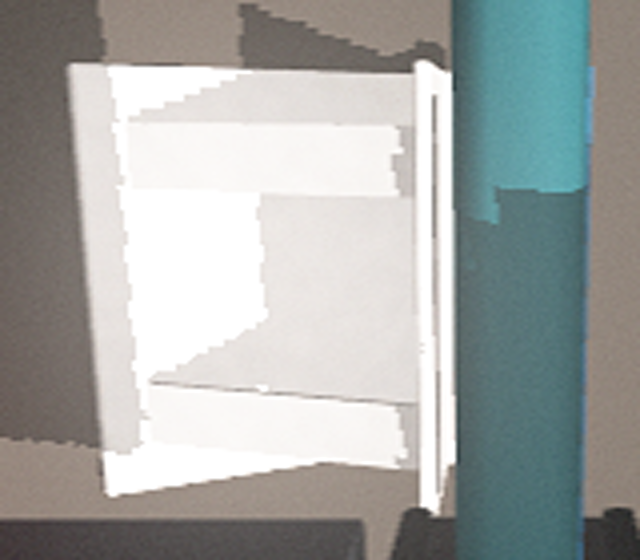

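Request:
apply_moves(targets=[[0.17, -0.13, 0, 0, 0, 0, 1], [0.16, -0.13, 0, 0, 0, 0, 1], [0, 0, 0.5, 0, 0, 0, 1], [0, 0, 0.6, 0, 0, 0, 1], [0, 0, 0.6, 0, 0, 0, 1], [0, 0, 0.6, 0, 0, 0, 1], [0, 0, 0.6, 0, 0, 0, 1], [0, 0, 0.5, 0, 0, 0, 1], [0, 0, 0.3, 0, 0, 0, 1], [0, 0, 0.2, 0, 0, 0, 1], [0, 0, 0, 0, 0, 0, 1], [0, 0, 0, 0, 0, 0, 1]])

```text
time: 22.42
tool_pos: [0.5183, -0.2084, 0.1711]
tool_rot: [145.0, -0.0, 86.4]
wrist_force: [0.2, 0.4, -4.0]
grip_width: 0.014
```

```bash
python3 - <<'E'
from tgt import *
p,_,s=pose();print(s['time'],p,s['tool_rot'],s['wrist_force'],s['torque'])
plan(tcp(.004,.0),R)
im,c,T=wcam();cv2.imwrite('pics/w7.png',im)
for c in ['side','top']:
  im=viewer.camera(c);cv2.imwrite(f'pics/{c}7.png',im)
  for t in ['tablet','tablet_top','easel_seat']:
    print(c,t,[(np.round(d['xyz'],4).tolist(),round(d['confidence'],2),np.round((R.inv().apply(np.array(d['xyz'])-p)),4).tolist()) for d in finder.landmark_of(t,c)])
cv2.imwrite('pics/side7c.png',cv2.resize(cv2.imread('pics/side7.png')[170:320,330:490],None,fx=5,fy=4))
E
```

```text
22.425 [ 0.5183 -0.2084  0.1711] [144.9546  -0.0125  86.4022] [ 0.1847  0.377  -4.0242] [0.0196 1.2118 0.0289]
turn units (cur tool): [ 0.0045 -0.0011 -0.0005]
shift units cur tool: [ 0.0247 -0.1135  1.7653]  in target tool: [ 0.025  -0.1121  1.7654] mm [ 27.6165  -0.9854 -45.3126]
side tablet [([0.2623, 0.2483, 0.0075], 0.94, [0.4397, -0.3266, -0.029]), ([0.577, -0.2077, 0.0779], 0.71, [0.0044, -0.0055, 0.1099])]
side tablet_top [([0.2804, 0.4138, 0.0084], 0.68, [0.606, -0.3198, -0.0254]), ([0.5127, -0.2077, 0.1787], 0.63, [0.0003, -0.0003, -0.0095])]
side easel_seat [([0.5991, -0.2076, 0.0302], 0.64, [0.0058, -0.0148, 0.1616])]
top tablet [([0.2568, 0.2438, 0.0085], 0.75, [0.4349, -0.3303, -0.0328]), ([0.5805, -0.212, 0.0852], 0.6, [0.0003, 0.0017, 0.106])]
top tablet_top [([0.2835, 0.4133, 0.0063], 0.76, [0.6057, -0.3185, -0.0219]), ([0.5094, -0.2082, 0.1749], 0.71, [-0.0004, -0.0051, -0.0083])]
top easel_seat [([0.3878, -0.2191, 0.0258], 0.65, [-0.0189, -0.1895, 0.0446]), ([0.5923, -0.2125, 0.0266], 0.56, [0.0005, -0.0222, 0.1608])]
```

View pics/side7c.png

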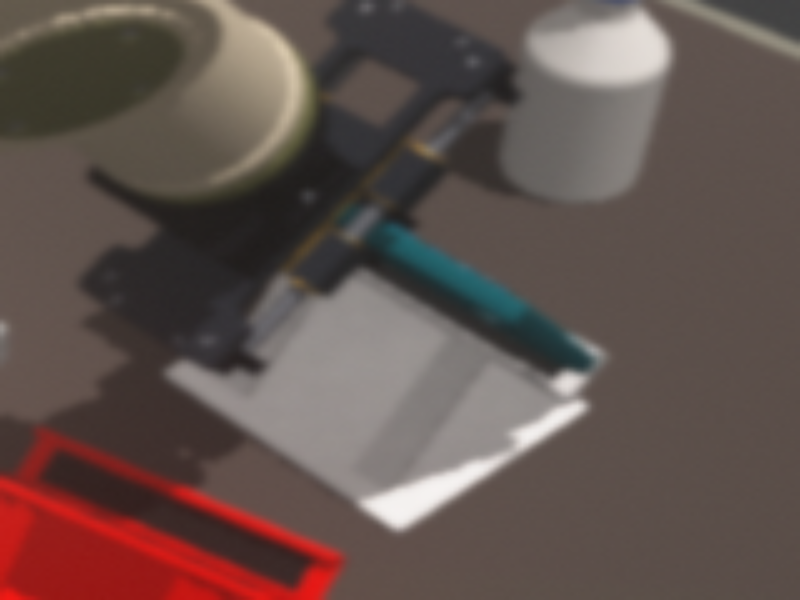

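View pics/w7.png

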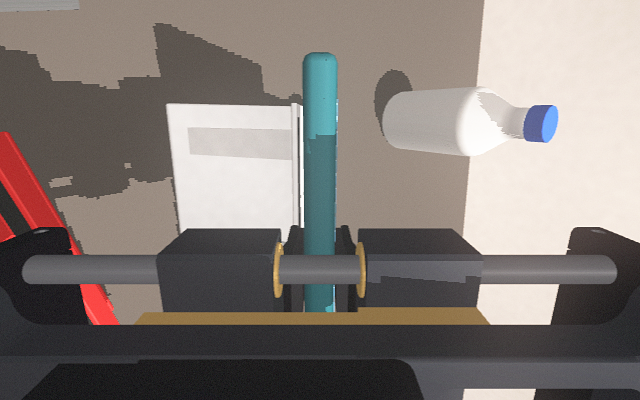

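Request:
apply_moves(targets=[[0, -0.07, 0, 0, 0, 0, 1], [0, 0, 0.3, 0, 0, 0, 1], [0, 0, 0.3, 0, 0, 0, 1], [0, 0, 0.3, 0, 0, 0, 1], [0, 0, 0.3, 0, 0, 0, 1], [0, 0, 0.2, 0, 0, 0, 1], [0, 0, 0.1, 0, 0, 0, 1], [0, 0, 0, 0, 0, 0, 1], [0, 0, 0, 0, 0, 0, 1]])

```text
time: 24.0
tool_pos: [0.5423, -0.21, 0.1328]
tool_rot: [145.0, -0.0, 86.4]
wrist_force: [-0.3, 0.4, -3.6]
grip_width: 0.0135
```

```bash
python3 - <<'E'
from tgt import *
p,_,s=pose();print(s['time'],p,s['tool_rot'],s['wrist_force'],s['torque'])
plan(tcp(.0,.0),R)
im,c,T=wcam();cv2.imwrite('pics/w8.png',im)
im=viewer.camera('side');
cv2.imwrite('pics/side8c.png',cv2.resize(im[190:310,350:480],None,fx=6,fy=5,interpolation=cv2.INTER_CUBIC))
E
```

```text
24.0 [ 0.5423 -0.21    0.1328] [144.9714  -0.0024  86.3977] [-0.3434  0.3581 -3.5721] [-0.0019  1.2342  0.0343]
turn units (cur tool): [ 0.0029 -0.0001 -0.0003]
shift units cur tool: [ 0.0278 -0.1711  0.261 ]  in target tool: [ 0.0279 -0.1709  0.2611] mm [ 0.3447  0.8158 -9.3583]
```

View pics/side8c.png

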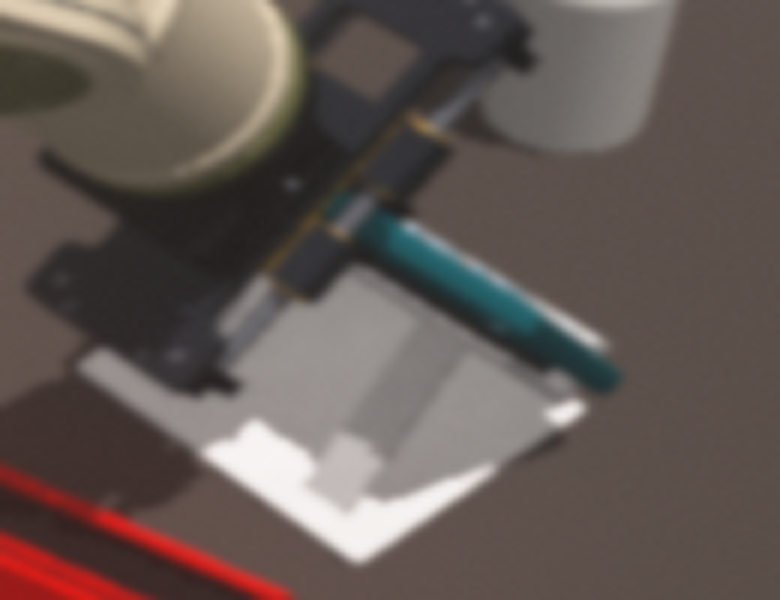

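View pics/w8.png

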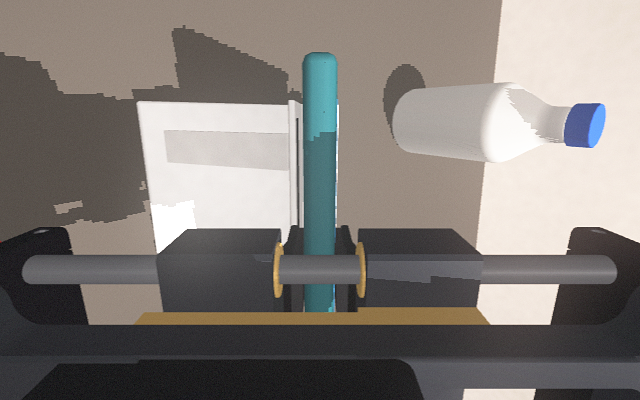

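Request:
apply_moves(targets=[[0, 0, 0.05, 0, 0, 0, 1], [0, 0, 0.05, 0, 0, 0, 1], [0, 0, 0.05, 0, 0, 0, 1], [0, 0, 0.05, 0, 0, 0, 1], [0, 0, 0, 0, 0, 0, 1]])

```text
time: 24.72
tool_pos: [0.5458, -0.2103, 0.1277]
tool_rot: [145.0, 0.0, 86.4]
wrist_force: [0.4, -0.2, -4.0]
grip_width: 0.0137
```

Request:
apply_moves(targets=[[0, 0, 0.03, 0, 0, 0, 1], [0, 0, 0.03, 0, 0, 0, 1], [0, 0, 0, 0, 0, 0, 1]])

```text
time: 25.1
tool_pos: [0.547, -0.2103, 0.127]
tool_rot: [144.9, -0.1, 86.4]
wrist_force: [-21.1, 5.6, 22.7]
grip_width: 0.0138
```

Request:
apply_moves(targets=[[0, 0, -0.04, 0, 0, 0, 1], [0, -0.03, 0, 0, 0, 0, 1], [0, -0.03, 0, 0, 0, 0, 1], [0, 0, 0, 0, 0, 0, 1]])

```text
time: 25.6
tool_pos: [0.5447, -0.21, 0.1262]
tool_rot: [145.0, -0.0, 86.4]
wrist_force: [0.0, 0.5, -3.5]
grip_width: 0.0139
```

Request:
apply_moves(targets=[[0, -0.03, 0, 0, 0, 0, 1], [0, -0.03, 0, 0, 0, 0, 1], [0, 0, 0, 0, 0, 0, 1]])

```text
time: 25.98
tool_pos: [0.5432, -0.21, 0.1252]
tool_rot: [145.0, -0.0, 86.4]
wrist_force: [-0.1, 0.5, -3.4]
grip_width: 0.0137
```

```bash
python3 - <<'E'
from tgt import *
p,_,s=pose();print(s['time'],p,s['tool_rot'],s['wrist_force'],s['torque'])
plan(tcp(.0,.0),R)
im,c,T=wcam();cv2.imwrite('pics/w9.png',cv2.resize(im[80:240,230:390],None,fx=4,fy=3.5))
E
```

```text
25.975 [ 0.5432 -0.21    0.1252] [144.976  -0.007  86.398] [-0.0934  0.4672 -3.3743] [-0.0426  1.2439 -0.0043]
turn units (cur tool): [ 0.0024 -0.0005 -0.0006]
shift units cur tool: [ 0.0259 -0.0486  0.038 ]  in target tool: [ 0.0259 -0.0486  0.038 ] mm [-0.4911  0.8088 -1.7696]
```

View pics/w9.png

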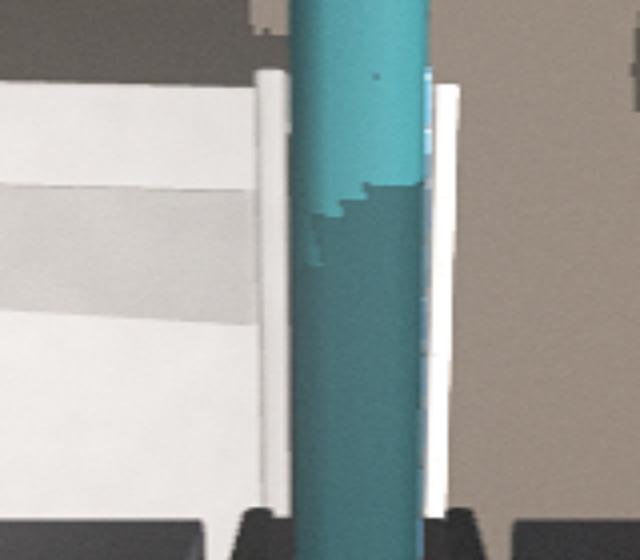

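Request:
apply_moves(targets=[[0, -0.03, 0, 0, 0, 0, 1], [0, -0.02, 0, 0, 0, 0, 1], [0, 0, 0, 0, 0, 0, 1]])

```text
time: 26.4
tool_pos: [0.542, -0.2099, 0.1244]
tool_rot: [145.0, -0.0, 86.4]
wrist_force: [-0.2, 0.6, -3.6]
grip_width: 0.0137
```

Request:
apply_moves(targets=[[0, 0, 0.02, 0, 0, 0, 1], [0, 0, 0, 0, 0, 0, 1]])

```text
time: 26.65
tool_pos: [0.5424, -0.21, 0.1239]
tool_rot: [145.0, 0.0, 86.4]
wrist_force: [0.6, 0.4, -2.5]
grip_width: 0.0136
```

Request:
apply_moves(targets=[[0, -0.03, 0, 0, 0, 0, 1], [0, -0.02, 0, 0, 0, 0, 1], [0, 0, 0, 0, 0, 0, 1]])

```text
time: 27.02
tool_pos: [0.5413, -0.2099, 0.1232]
tool_rot: [145.0, -0.0, 86.4]
wrist_force: [0.2, -0.5, -3.0]
grip_width: 0.0134
```

Request:
apply_moves(targets=[[0, -0.03, 0, 0, 0, 0, 1], [0, 0, 0, 0, 0, 0, 1]])

```text
time: 27.28
tool_pos: [0.5408, -0.2098, 0.1229]
tool_rot: [144.9, -0.0, 86.4]
wrist_force: [1.7, -0.8, -2.5]
grip_width: 0.0137
```

Request:
apply_moves(targets=[[0, -0.02, 0, 0, 0, 0, 1], [0, 0, 0, 0, 0, 0, 1]])

```text
time: 27.52
tool_pos: [0.5407, -0.2099, 0.1229]
tool_rot: [144.9, 0.0, 86.4]
wrist_force: [5.5, 0.4, -3.2]
grip_width: 0.0139
```

Request:
apply_moves(targets=[[0, 0, 0.015, 0, 0, 0, 1], [0, 0, 0, 0, 0, 0, 1]])

```text
time: 27.78
tool_pos: [0.5408, -0.2099, 0.1227]
tool_rot: [144.9, -0.1, 86.4]
wrist_force: [-7.6, 3.8, 13.9]
grip_width: 0.0139
```

Request:
apply_moves(targets=[[0, 0, -0.01, 0, 0, 0, 1], [0, 0, 0, 0, 0, 0, 1], [0, 0, 0, 0, 0, 0, 0.8], [0, 0, 0, 0, 0, 0, 0.7], [0, 0, 0, 0, 0, 0, 0.5], [0, 0, 0, 0, 0, 0, 0.4], [0, 0, 0, 0, 0, 0, 0.4], [0, 0, 0, 0, 0, 0, 0.4]], squeeze=5)

```text
time: 28.78
tool_pos: [0.54, -0.2098, 0.1221]
tool_rot: [145.0, -0.0, 86.4]
wrist_force: [-0.6, -0.3, -0.5]
grip_width: 0.0508
```

```bash
python3 - <<'E'
from tgt import *
p,_,s=pose();print(s['time'],p,s['tool_rot'],s['wrist_force'],s['grip_width'])
im,c,T=wcam();cv2.imwrite('pics/w10.png',im)
E
```

```text
28.775 [ 0.54   -0.2098  0.1221] [144.9751  -0.0014  86.4027] [-0.5509 -0.2895 -0.5479] 0.05078076210450011
```

View pics/w10.png

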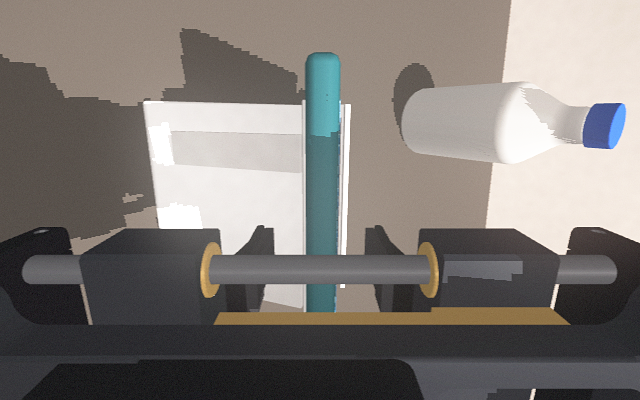

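The tablet (col 322) stands between the panel (col 303) and the lip (col 347). The fingers are clear and the wrist force is near zero, so I retreat up the slope.

Request:
apply_moves(targets=[[0, 0, -0.3, 0, 0, 0, 0.4], [0, 0, -0.5, 0, 0, 0, 0.4], [0, 0, -0.7, 0, 0, 0, 0.4], [0, 0, -0.8, 0, 0, 0, 0.4], [0, 0, -0.8, 0, 0, 0, 0.4], [0, 0, -0.8, 0, 0, 0, 0.4], [0, 0, -0.8, 0, 0, 0, 0.4], [0, 0, -0.8, 0, 0, 0, 0.4], [0.8, 0, 0, 0, 0, 0, 0.4], [0.8, 0, 0, 0, 0, 0, 0.4], [0.8, 0, 0, 0, 0, 0, 0.4], [0, 0, 0, 0, 0, 0, 0.4], [0, 0, 0, 0, 0, 0, 0.4]])

```text
time: 30.45
tool_pos: [0.4515, -0.1322, 0.2539]
tool_rot: [145.2, -0.2, 86.4]
wrist_force: [0.0, 0.4, 0.4]
grip_width: 0.0524
```

```bash
python3 - <<'E'
from tgt import *
p,_,s=pose();print(s['time'],p,s['wrist_force'])
im,c,T=wcam();cv2.imwrite('pics/w11.png',im)
E_=Ro.from_euler('z',-3.6,degrees=True)
for c in ['side','top','wrist']:
  im=viewer.camera(c);
  if c!='wrist':cv2.imwrite(f'pics/{c}11.png',im)
  for t in ['tablet','tablet_top','easel_seat','jaw_grip','saline_bottle','glove_carton','dressing_tray']:
    print(c,t,[(np.round(d['xyz'],4).tolist(),round(d['confidence'],2)) for d in finder.landmark_of(t,c)])
cv2.imwrite('pics/side11c.png',cv2.resize(cv2.imread('pics/side11.png')[190:310,340:480],None,fx=5,fy=5,interpolation=cv2.INTER_CUBIC))
E
```

```text
30.45 [ 0.4515 -0.1322  0.2539] [0.0337 0.3774 0.4397]
side tablet [([0.5991, -0.2098, 0.0312], 0.95), ([0.2619, 0.2463, 0.0079], 0.7)]
side tablet_top [([0.2838, 0.4144, 0.0105], 0.77), ([0.5334, -0.2089, 0.1271], 0.72), ([0.3917, 0.02, 0.0015], 0.57)]
side easel_seat [([0.3898, -0.2181, 0.0299], 0.94), ([0.599, -0.209, 0.0292], 0.73)]
side jaw_grip []
side saline_bottle [([0.7662, -0.1617, 0.0032], 0.55)]
side glove_carton [([0.7641, 0.1775, 0.001], 0.92), ([0.5998, -0.2099, 0.0346], 0.66)]
side dressing_tray [([0.3901, 0.019, -0.0007], 0.58)]
top tablet [([0.2554, 0.2394, 0.0068], 0.76), ([0.6026, -0.2127, 0.0336], 0.66)]
top tablet_top [([0.2847, 0.411, 0.0085], 0.95), ([0.5328, -0.2063, 0.1261], 0.87), ([0.5562, 0.1189, 0.1145], 0.54), ([0.3884, 0.0176, -0.0022], 0.48)]
top easel_seat [([0.3887, -0.2179, 0.0255], 0.56)]
top jaw_grip [([0.5225, 0.4002, 0.1694], 0.78)]
top saline_bottle [([0.7683, -0.1619, -0.0001], 0.73)]
top glove_carton [([0.7654, 0.1753, 0.0009], 0.59)]
top dressing_tray [([0.3875, 0.0161, -0.0013], 0.95), ([0.5638, -0.2105, -0.0016], 0.36)]
wrist tablet [([0.6049, -0.2134, 0.0325], 0.76)]
wrist tablet_top [([0.5344, -0.2088, 0.1305], 0.87)]
wrist easel_seat [([0.5969, -0.21, 0.0305], 0.83)]
wrist jaw_grip []
wrist saline_bottle [([0.7689, -0.1617, 0.0006], 0.78)]
wrist glove_carton []
wrist dressing_tray [([0.3898, 0.0193, 0.0012], 0.96)]
```

View pics/side11c.png

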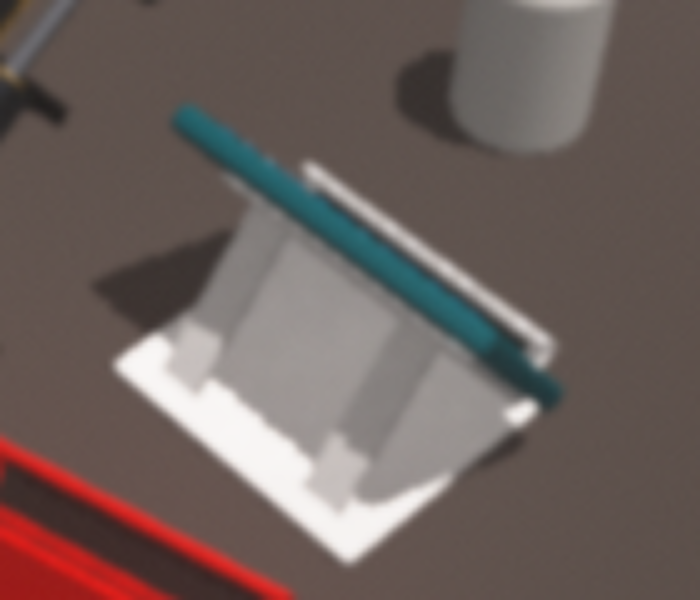

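View pics/w11.png

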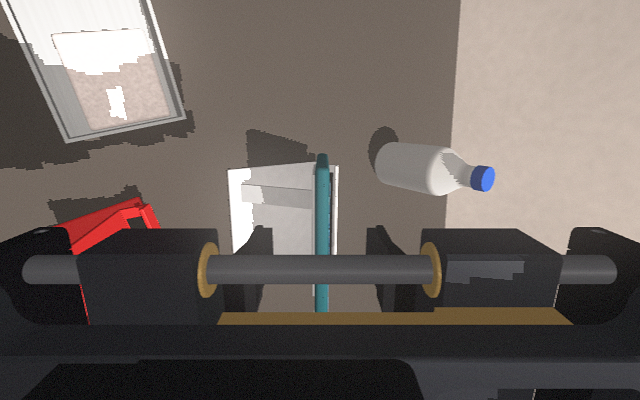

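View pics/top11.png

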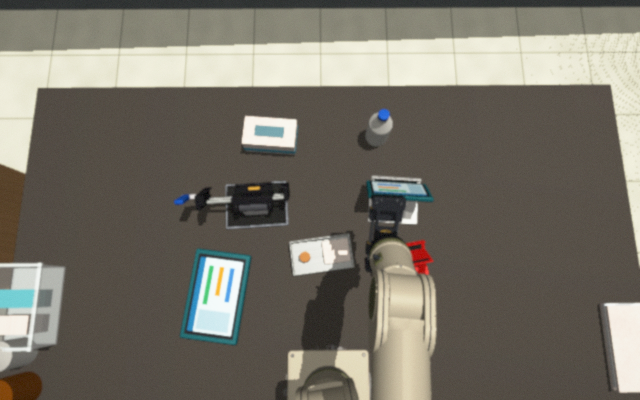

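```bash
python3 -c "
from bench import robot
print(robot.hand_in())"
```

```text
the job is handed in; nothing more can be done
None
```

The tablet is leaning on the white easel, released, and the job is handed in at about 31 s of the 61 s. I pulled the side jaw open by its blue grip, slid the tablet up the slope out of the holder, and set it on the easel. The hand-in reports no verdict, so the values below are my own last checks.

| Check | Last measured |
|---|---|
| Side jaw | open about 37 mm, still there after release |
| Tablet lower edge | about (0.602, -0.212, 0.033) m, against a measured easel seat of (0.598, -0.210, 0.030) m |
| Lean | about 36° from vertical, back against the panel, behind the lip |
| Centring and squareness | within a few mm of centre, parallel to the panel to about 1–2° by eye |
| Bottle, carton, tray | unmoved to within about 4 mm |
| Wrist force | about 0.6 N, gripper clear of everything |

- **Contact force:** while feeling for the ledge I pressed on it with about 32 N for a moment, under the 60 N limit. I then eased off and pressed at most about 19 N before releasing.
- **Checks that disagreed:** the visible edges of the easel's base put its origin about 11 mm further back than the panel, lip and trained networks did. I used the panel and lip, and the contacts on the ledge and panel came within about 1–3 mm of where they predicted.

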